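Put the tins and spice jar away in neat rows on the step rack

TASK

Put the two loose tins and the loose spice jar away on the wooden step rack. The tins join the tin on the upper step, so that all three stand upright in one straight row along the middle of that step, about 1 cm apart; the jar goes midway into the gap between the two jars on the lower step, in line with them. Set each one down without dropping it, and do not shift the tin and jars already on the rack.

Things in the scene. Friction and masses are not known exactly. Their poses are not given: they have to be found in the camera images.
- rack: fixed wooden two-step rack, 208 deep (x) x 300 wide (y) x 80 mm tall; origin: centre of underside; x from low front to high back, y left, z up. Lower step: top z 20, x -97 to -3; upper step: top z 60, x 3 to 97 mm. Each has a front lip 6 mm above its top; back board (x 97 to 105) rises 20 mm above the upper step. Steps 284 mm wide between side cheeks 10 mm above them
- jar_row (a point): on the rack: midpoint of the lower step's top surface (rack x -50, y 0, z 20 mm); axes as the rack's, so the jar row runs along its y
- tin_row (a point): on the rack: midpoint of the upper step's top surface (rack x 50, y 0, z 60 mm); axes as the rack's, so the tin row runs along its y
- tin_home: food tin, closed cylinder, 57 mm diameter, 72 mm tall, blue-red-white label with tomatoes, 0.12 to 0.26 kg; origin at the centre of its underside, z up its axis. Already on the upper step's middle line, up to 60 mm either side of its midpoint; must stay. Three tins at 67 mm spacing fit with one on each side of it if it is within 30 mm of the midpoint, else with both on its roomier side
- tin_a: loose food tin, closed cylinder, 57 mm diameter, 72 mm tall, blue-red-white label with tomatoes, 0.12 to 0.26 kg; origin at the centre of its underside, z up its axis. Stands on the worktop
- tin_b: loose food tin, closed cylinder, 57 mm diameter, 72 mm tall, blue-red-white label with tomatoes, 0.12 to 0.26 kg; origin at the centre of its underside, z up its axis. Stands on the worktop
- jar_left: spice jar, glass with green label and black screw cap (top 20 mm), round, 44 mm diameter, 105 mm tall, 0.07 to 0.16 kg; origin at the centre of its underside, z up its axis. Stands already on the lower step's middle line, left of the gap; must stay
- jar_right: spice jar, glass with green label and black screw cap (top 20 mm), round, 44 mm diameter, 105 mm tall, 0.07 to 0.16 kg; origin at the centre of its underside, z up its axis. Stands already on the lower step's middle line, right of the gap; must stay. The clear gap between the two jars is 59 to 85 mm
- jar_loose: loose spice jar, glass with green label and black screw cap (top 20 mm), round, 45 mm diameter, 105 mm tall, 0.07 to 0.16 kg; origin at the centre of its underside, z up its axis. Stands on the worktop
There are look-alikes about, which are no part of the job. Leave any purple look-alike of the tin_a alone.

How it is judged:
By the outcome, as a careful person would: the job done as asked, in the order asked, and still so for the second after the job is handed in, with the robot touching nothing.
It also fails if it takes over 69 s, if anything falls off the work surface, if the arm or the gripper's body presses on something with over 40 N, if the wrist force passes 120 N, or if a joint passes its speed limit or range.

ROBOT

A 6-joint arm with a two-finger parallel gripper is mounted at the origin on the work surface; the furniture and walls round the work are solid. World frame = base frame: x ahead of the robot, y to its left, z up, the work surface at z = 0. Lengths are in m, angles in rad, forces in N, time in s.
With the tool pointing down it reaches from about 0.25 to 0.775 m from the base axis. Payload 4 kg.
Tool frame: the origin (TCP) lies at the very end of the fingers, on their centre line; the grasp point (between the pads) lies 19 mm behind it; z points along the fingers, y is the line along which they close (so a half turn about z gives the same grasp; the last joint's range is limited). The gripper opens to 85 mm and grips with 20 to 120 N. Pads are 22 mm wide; open, the fingers measure 114 mm over their backs; the gripper's body (76 mm by 85 mm) begins 54 mm behind the grasp point. The pads swing forward as they close: fully open they stand 13 mm farther back than shut.
Start: joints at [1.142, 0.087, 1.371, -0, 1.684, -0.103], TCP at [0.176, 0.521, 0.231] pointing down, gripper open.
Joint ranges: [-3.1, 3.1], [-0.76, 2.03], [0.27, 2.55], [-1.08, 4.22], [0.17, 2.65], [-2.57, 2.57]. Speed limits (rad/s): [2.79, 2.79, 3.14, 3.14, 3.14, 3.14].

INTERFACE

Orientations are given as a unit quaternion [w, x, y, z].
In Python, from workcell import robot, optics, ticket, recognise gives the robot as it stands.
- The arm moves only by the shell command python3 -m handwheel 'ROWS' [OPENING] [FORCE]. ROWS is JSON, a list of rows, each an object with "slide": the shift along the tool's x, y, z in m, a list of three; "turn": the turn about the tool's z in degrees. In form: [{"slide": [x, y, z], "turn": turn}, ...]. A call has 1 to 5 rows; each row is the pose to reach, as a shift and turn from the pose commanded when the call began, along the tool's axes at that moment; what a row does not reach only later rows make up. A row lasts 1/12 s, in which the tool goes at most 41.7 mm and 7.16 degrees, less where a joint would pass 70% of its speed; a pose out of reach is approached as far as the arm can. A call with a gripper value outside its range is refused whole. OPENING is the opening, from 0 (shut) to 1 (fully open), set as the call begins (- or left out, the last holds). The fingers move at their own pace and stop on an object; FORCE is the grip in N (left out, the last holds). Time passes only in rows, so rows that repeat a pose let the fingers close. It gives the time, the measured TCP pose, the force, the opening and the grip force at its end, in the units of the state.
- robot.read_state(): the state, without advancing time (a new reading comes with each control period).
- optics.snapshot(name): name is "scene" or "top"; returns the picture (480x640x3 uint8, blue, green, red); there is no depth.
- optics.camera_params(name): a dict with "fovy" (degrees; the focal length in pixels is half the picture's height over the tangent of half this angle, whatever the lens; pixels are square), "cx", "cy" (the principal point, pixels), "cam_to_world" (4x4, takes a point from camera to world coordinates). Camera axes: x right, y down, z forward; pixel columns grow to the right and rows downward; lengths in m; the calibration is good to about 2 mm. A picture is of the moment at which its call begins. camera_params takes no time and is no camera call.
- ticket.hand_in(): hands the job in; it is judged then, once.
Trained networks look in the newest picture that a camera, given by its name, has taken for a name from the list of things; names that differ only in an ending like _2 or _b are one class to them, and where a whole thing is asked for, a point or a joint stands for the part that bears it (a point fixed in the world has none). Each returns a list of dicts, best first, with "p" (0 to 1); they miss things now and then, are a little off and sometimes report something else, mostly with a low value. They report only what shows in the picture. A call takes as long as a camera call. They do not tell look-alikes from the thing itself.
- recognise(label, camera): "at" ([x, y, z] in m, in world coordinates, good to about 4 mm: the middle of the surface that is visible of it).
The state is a dict: "clock": time; "q": joint angles; "joint_vel": joint speeds; "joint_efforts": joint torques, N m; "eef_pos": TCP position; "eef_rot": TCP orientation; "contact_force": force on the tool from outside, world axes, zero at the start; "wrist_torque": the same for the moment, N m; "grip_width": finger opening in m; "gripper_force": force on a finger pad.
Only numpy, scipy, OpenCV 4.12 (cv2) and the standard library are available. Lean on these libraries where they do the work, as an engineer would, in place of code of your own. Each camera call takes 0.05 s, during which the arm holds its last target. There are 200 camera calls.

## Working session

There is one attempt and no reset: what is moved stays moved. The work goes in short steps, Python scripts to look and compute and a shell command to move; the robot and the scene stay as the last step left them, time stands still between calls to the robot, and variables do not carry over. Pictures are saved under pics/ and viewed, at most 10 in all, crops included, and the job is handed in when it is done.

```bash
mkdir -p pics; ls; python3 - <<'E'
from workcell import robot, optics, ticket, recognise
import cv2, numpy as np
s=robot.read_state(); print({k:np.round(v,4).tolist() for k,v in s.items()})
for c in ("scene","top"):
    im=optics.snapshot(c); cv2.imwrite(f"pics/{c}0.png",im)
    p=optics.camera_params(c); print(c,p["fovy"],p["cx"],p["cy"],np.round(p["cam_to_world"],4).tolist())
    for l in ("tin_a","jar_loose","rack"):
        for d in recognise(l,c): print(c,l,round(d["p"],2),np.round(d["at"],3))
E
```

```text
pics
{'clock': 0.0, 'q': [1.1419, 0.088, 1.3723, -0.0, 1.6836, -0.1031], 'joint_vel': [-0.0013, 0.0004, 0.0012, 0.0, -0.0003, 0.0012], 'joint_efforts': [-0.0004, -35.1869, -31.3269, -0.0002, 0.0109, -0.0], 'eef_pos': [0.1758, 0.5206, 0.2301], 'eef_rot': [-0.0003, 0.1622, 0.9868, -0.0011], 'contact_force': [0.0424, 0.3628, -0.4354], 'wrist_torque': [-0.0184, 0.0032, 0.0436], 'gripper_force': 0.0, 'grip_width': 0.0853}
scene 51.469078710868146 319.991470857262 236.6461225842903 [[0.78, -0.4704, 0.4127, 0.0622], [-0.6258, -0.586, 0.5149, -0.5734], [-0.0004, -0.6598, -0.7514, 0.9335], [0.0, 0.0, 0.0, 1.0]]
scene tin_a 0.84 [ 0.402 -0.304  0.068]
scene tin_a 0.8 [0.508 0.132 0.064]
scene tin_a 0.58 [0.517 0.28  0.057]
scene jar_loose 0.83 [0.403 0.173 0.078]
scene rack 0.92 [ 0.596 -0.107  0.032]
top 53.94448580625188 326.5899822067238 241.18961434876934 [[-0.0028, -0.9966, 0.0818, 0.4542], [-0.9999, 0.0038, 0.0128, -0.0012], [-0.0131, -0.0818, -0.9966, 1.014], [0.0, 0.0, 0.0, 1.0]]
top tin_a 0.75 [ 0.409 -0.289  0.066]
top tin_a 0.73 [0.518 0.289 0.071]
top jar_loose 0.89 [0.412 0.183 0.104]
top rack 0.84 [ 0.594 -0.084  0.065]
```

View pics/scene0.png

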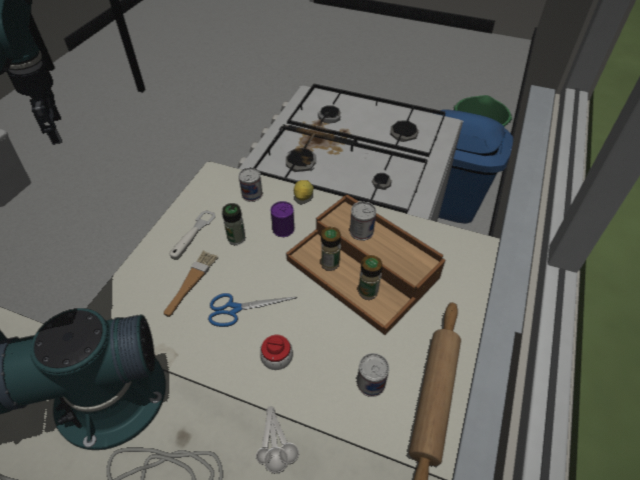

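View pics/top0.png

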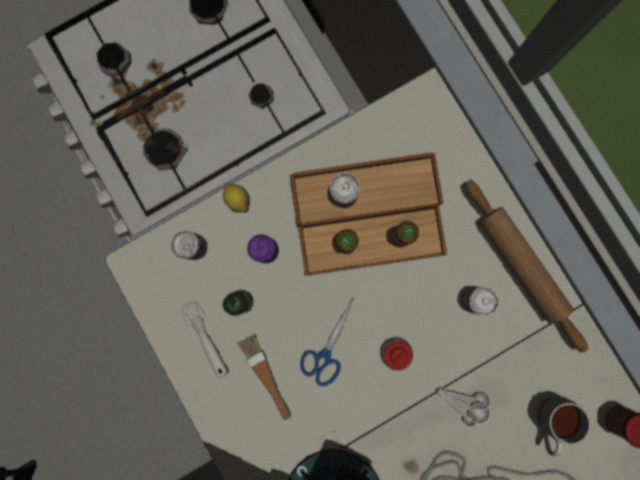

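The rack is centred near top px (370,213). The candidate tins in the top view are silver/blue at (188,245) and (482,300), tin_home at (344,189), and a purple look-alike at (262,248). The loose jar is at (237,302), and the rack jars are at (346,240) and (405,233). The two blue-red-white tins fit the description; I'll confirm them in a crop.

```bash
python3 - <<'E'
import cv2, numpy as np
from workcell import optics
for c in("top","scene"): print({k:v for k,v in optics.camera_params(c).items() if k!="cam_to_world"})
a=cv2.imread("pics/top0.png"); s=cv2.imread("pics/scene0.png")
r=lambda im,x,y,w,h,k: cv2.resize(im[y:y+h,x:x+w],None,fx=k,fy=k,interpolation=cv2.INTER_CUBIC)
R=r(a,280,140,180,145,3)  #540x435
C=np.zeros((590,800,3),np.uint8); C[:435,:540]=R
C[0:150,540:690]=r(a,163,220,50,50,3); C[150:300,540:690]=r(a,457,275,50,50,3); C[300:450,540:690]=r(a,212,277,50,50,3)
C[440:590,0:150]=r(s,225,158,50,50,3);C[440:590,160:310]=r(s,348,350,50,50,3);C[440:590,320:470]=r(s,208,198,50,50,3)
C[440:590,480:630]=r(s,258,193,50,50,3)
C=cv2.convertScaleAbs(C,alpha=1.5)
cv2.imwrite("pics/crop1.png",C)
E
```

```text
{'fovy': 53.94448580625188, 'cx': 326.5899822067238, 'cy': 241.18961434876934}
{'fovy': 51.469078710868146, 'cx': 319.991470857262, 'cy': 236.6461225842903}
```

View pics/crop1.png

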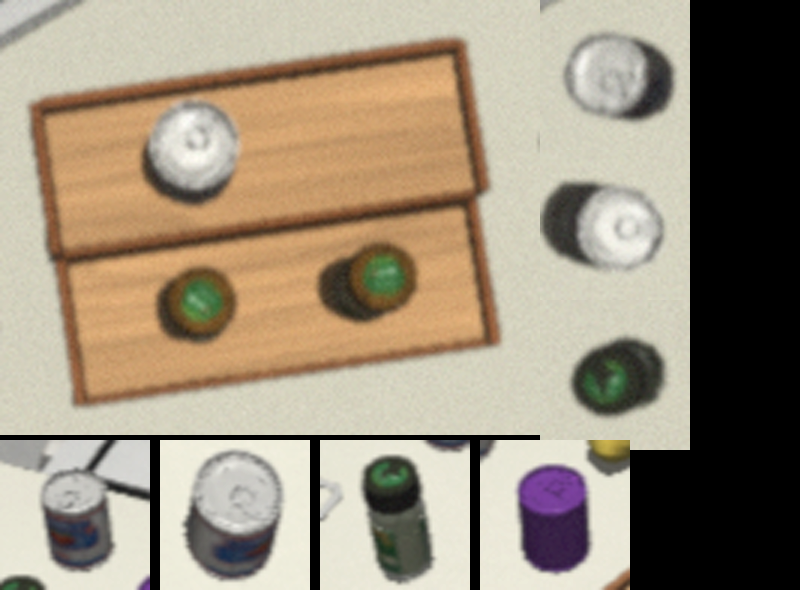

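```bash
cat > h.py <<'E'
import numpy as np, cv2
from workcell import optics
from scipy.optimize import least_squares
P={c:optics.camera_params(c) for c in("top","scene")}
def proj(c,X):
    p=P[c];T=np.linalg.inv(p["cam_to_world"]);X=np.atleast_2d(X)@T[:3,:3].T+T[:3,3]
    f=240/np.tan(np.radians(p["fovy"])/2)
    return X[:,:2]/X[:,2:]*f+[p["cx"],p["cy"]]
def back(c,u,z):
    p=P[c];T=p["cam_to_world"];f=240/np.tan(np.radians(p["fovy"])/2)
    d=T[:3,:3]@np.array([(u[0]-p["cx"])/f,(u[1]-p["cy"])/f,1]);o=T[:3,3]
    return (o+d*(z-o[2])/d[2])[:2]
def R(a): return np.array([[np.cos(a),-np.sin(a)],[np.sin(a),np.cos(a)]])
def rackpt(v,q):
    q=np.atleast_2d(q);return np.c_[q[:,:2]@R(v[2]).T+v[:2],q[:,2]]
E
cat > fit.py <<'E'
from h import *
q=np.array([[.104,.15,.08],[.104,-.15,.08],[-.104,-.15,.026],[-.104,.15,.026],[0,.15,.07],[0,-.15,.07]])
u=np.array([[290.7,174.3],[434.7,153.3],[446,254],[306,275],[297.3,225.7],[442.5,203]])
s=least_squares(lambda v:(proj("top",rackpt(v,q))-u).ravel(),[.6,-.09,0])
print(s.x,np.round(s.fun.reshape(-1,2),1).tolist())
v=s.x
for n,p,z in[("home",(345.3,188.6),.132),("tl",(184.3,245),.072),("tr",(484.3,301),.072),("purp",(262,248),.072),("jloose",(234,303),.105),("jl",(347.5,240.5),.125),("jr",(407.3,232),.125)]:
    w=back("top",p,z);print(n,w.round(4),"rack",(R(-v[2])@(w-v[:2])).round(4),proj("scene",[*w,z]).round(1))
print(proj("scene",rackpt(v,q)).round(1).tolist())
E
python3 fit.py
```

```text
[ 0.5861255  -0.07680317  0.1460701 ] [[-2.0, -0.5], [1.4, -1.7], [1.1, 1.1], [-0.8, 1.5], [-0.8, -0.5], [1.1, 0.0]]
home [ 0.6263 -0.0255] rack [0.0472 0.0449] [[363.5 211. ]]
tl [0.5249 0.2971] rack [-0.0061  0.3789] [[249. 175.]]
tr [ 0.4118 -0.3003] rack [-0.205  -0.1957] [[374.5 366.9]]
purp [0.5183 0.1405] rack [-0.0355  0.2249] [[282.5 210. ]]
jloose [0.4105 0.1885] rack [-0.1352  0.288 ] [[232.  209.3]]
jl [ 0.5283 -0.0293] rack [-0.0503  0.0554] [[330.8 234.5]]
jr [ 0.544  -0.1424] rack [-0.0512 -0.0588] [[371.5 262.9]]
[[343.9, 192.9], [446.7, 257.1], [386.0, 330.5], [285.0, 254.5], [315.1, 218.0], [418.4, 288.2]]
```

The crop confirms tin left (top px 184,245) and tin right (484,301) carry the blue-red-white label, and the purple one is the look-alike. The scene view agrees within 1 px. In rack coordinates tin_home is at y ≈ +45 mm, so both loose tins go on its right, at y ≈ -22 and -89.

```bash
cat > go.py <<'E'
import sys
from h import *
from workcell import robot
from scipy.spatial.transform import Rotation as Ro
V=np.array([.5861,-.0768,.1461])
s=robot.read_state(); M=Ro.from_quat(s["eef_rot"],scalar_first=True).as_matrix(); p=np.array(s["eef_pos"])
ty=np.degrees(np.arctan2(M[1,1],M[0,1])); turn=(ty-np.degrees(V[2])+180)%360-180
print("clock",round(s["clock"],2),"rack tcp",(R(-V[2])@(p[:2]-V[:2])).round(4),"z",p[2].round(4),"F",np.round(s["contact_force"],1),"w",round(s["grip_width"],4),"turn",turn.round(2))
if len(sys.argv)>3:
    t=np.array(sys.argv[1:4],float); w=rackpt(V,t)[0]
    print("slide",(M.T@(w-p)).round(4))
E
python3 -m handwheel '[{"slide":[-0.04,-0.01,0],"turn":6.3},{"slide":[-0.08,-0.02,0],"turn":12.6},{"slide":[-0.12,-0.03,0],"turn":18.9},{"slide":[-0.16,-0.04,0],"turn":25.2},{"slide":[-0.2,-0.05,0],"turn":31.5}]' 1 40
python3 go.py -0.0061 0.3789 0.12
```

```text
clock: 0.82
eef_pos: [0.3507, 0.4086, 0.2316]
eef_rot: [0.0, 0.426, 0.905, 0.0]
contact_force: [0.4, -0.0, -0.6]
grip_width: 0.0856
gripper_force: 0.0
clock 0.82 rack tcp [-0.1622  0.5144] z 0.2316 F [ 0.4 -0.  -0.6] w 0.0856 turn 31.19
slide [-0.1968  0.0633  0.1116]
```

```bash
python3 -m handwheel '[{"slide":[-0.038,0.012,0],"turn":6.3},{"slide":[-0.076,0.024,0],"turn":12.6},{"slide":[-0.114,0.036,0],"turn":18.9},{"slide":[-0.152,0.048,0.01],"turn":25.2},{"slide":[-0.19,0.06,0.02],"turn":31.3}]'
python3 -m handwheel '[{"slide":[0,0,0],"turn":0},{"slide":[0,0,0],"turn":0}]'
python3 go.py -0.0061 0.3789 0.03
python3 - <<'E'
from workcell import optics
import cv2,numpy as np
C=[cv2.resize(optics.snapshot("top")[180:310,110:260],None,fx=2.6,fy=2.6),cv2.resize(optics.snapshot("scene")[100:230,190:340],None,fx=2.6,fy=2.6)]
cv2.imwrite("pics/a.png",np.hstack(C))
E
```

```text
clock: 1.23
eef_pos: [0.5193, 0.3011, 0.2123]
eef_rot: [0.0, 0.655, 0.756, 0.001]
contact_force: [1.6, 1.1, -0.4]
grip_width: 0.085
gripper_force: 0.0
clock: 1.4
eef_pos: [0.5183, 0.3005, 0.2096]
eef_rot: [-0.001, 0.654, 0.757, -0.001]
contact_force: [0.0, 0.0, 0.2]
grip_width: 0.0856
gripper_force: 0.0
clock 1.4 rack tcp [-0.0122  0.3831] z 0.2096 F [0.  0.  0.2] w 0.0856 turn -0.02
slide [-0.0041  0.0066  0.1796]
```

View pics/a.png

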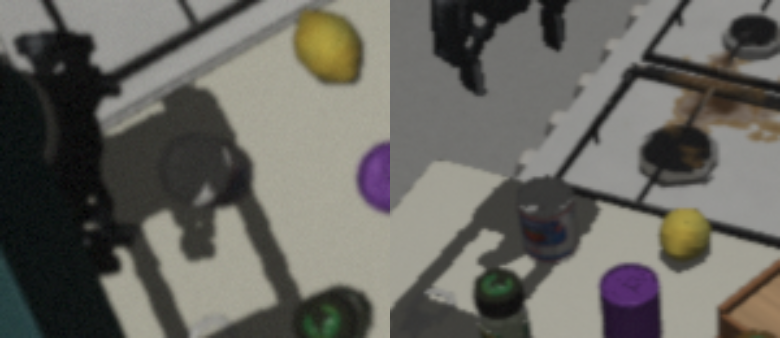

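In the top crop the fingertips are at about px (152,213) and (154,270), and in the scene at about (223,135) and (254,117). The tin is shaded under the gripper. I'll check the calibration, then descend.

```bash
python3 -c "
from h import *
for z in (.2096,.2226): print(proj('top',[.5183,.3005,z]),proj('scene',[.5183,.3005,z]))"
python3 -m handwheel '[{"slide":[-0.0041,0.0066,0.04],"turn":0},{"slide":[-0.0041,0.0066,0.08],"turn":0},{"slide":[-0.0041,0.0066,0.12],"turn":0},{"slide":[-0.0041,0.0066,0.155],"turn":0},{"slide":[-0.0041,0.0066,0.179],"turn":0}]'
python3 -m handwheel '[{"slide":[0,0,0],"turn":0},{"slide":[0,0,0],"turn":0},{"slide":[0,0,0],"turn":0},{"slide":[0,0,0],"turn":0},{"slide":[0,0,0],"turn":0}]' 0.45 40
python3 go.py -0.0061 0.3789 0.03
python3 -m handwheel '[{"slide":[0,0,0],"turn":0},{"slide":[0,0,0],"turn":0},{"slide":[0,0,0],"turn":0},{"slide":[0,0,0],"turn":0},{"slide":[0,0,0],"turn":0}]' 0.45 40
python3 go.py -0.0061 0.3789 0.03
```

```text
[[157.14802154 242.93683559]] [[239.63385279 131.77806608]]
[[154.29589428 242.33686301]] [[238.96204237 127.26129142]]
clock: 1.92
eef_pos: [0.5213, 0.3, 0.0292]
eef_rot: [-0.001, 0.651, 0.759, -0.002]
contact_force: [0.0, 0.5, 0.6]
grip_width: 0.0856
gripper_force: 0.0
clock: 2.33
eef_pos: [0.5258, 0.3002, 0.0352]
eef_rot: [0.001, 0.652, 0.758, 0.002]
contact_force: [-0.1, 0.6, -0.7]
grip_width: 0.0562
gripper_force: 44.4
clock 2.33 rack tcp [-0.0048  0.3818] z 0.0352 F [-0.1  0.6 -0.7] w 0.0562 turn 0.2
slide [-0.0029 -0.0014  0.0052]
clock: 2.75
eef_pos: [0.5255, 0.2997, 0.0343]
eef_rot: [0.0, 0.653, 0.758, 0.002]
contact_force: [-0.6, 0.1, 6.9]
grip_width: 0.0565
gripper_force: 45.2
clock 2.75 rack tcp [-0.0052  0.3814] z 0.0343 F [-0.6  0.1  6.9] w 0.0565 turn 0.15
slide [-0.0025 -0.0009  0.0043]
```

Held, with width 56.5 mm as expected. Next: lift, carry and hover over slot y = -22.

```bash
python3 -m handwheel '[{"slide":[0,0,-0.03],"turn":0},{"slide":[0,0,-0.07],"turn":0},{"slide":[0,0,-0.11],"turn":0},{"slide":[0,0,-0.15],"turn":0},{"slide":[-0.01,0,-0.18],"turn":0}]'
python3 -m handwheel '[{"slide":[-0.038,0.005,0],"turn":0},{"slide":[-0.076,0.01,0],"turn":0},{"slide":[-0.114,0.015,0],"turn":0},{"slide":[-0.152,0.02,0],"turn":0},{"slide":[-0.19,0.025,0],"turn":0}]'
python3 -m handwheel '[{"slide":[-0.038,0.005,0],"turn":0},{"slide":[-0.076,0.01,0],"turn":0},{"slide":[-0.114,0.015,0],"turn":0},{"slide":[-0.152,0.02,0],"turn":0},{"slide":[-0.19,0.025,0],"turn":0}]'
python3 -m handwheel '[{"slide":[-0.008,0,0],"turn":0},{"slide":[-0.01,0,0],"turn":0},{"slide":[-0.01,0,0],"turn":0},{"slide":[-0.01,0,0],"turn":0}]'
python3 go.py 0.048 -0.0195 0.0943
```

```text
clock: 3.17
eef_pos: [0.526, 0.2906, 0.2157]
eef_rot: [0.0, 0.652, 0.758, 0.002]
contact_force: [0.4, 0.3, -1.1]
grip_width: 0.0567
gripper_force: 44.5
clock: 3.58
eef_pos: [0.5787, 0.1033, 0.2117]
eef_rot: [-0.0, 0.652, 0.758, -0.0]
contact_force: [0.3, 1.2, -1.8]
grip_width: 0.0565
gripper_force: 44.6
clock: 4.0
eef_pos: [0.6316, -0.0811, 0.2115]
eef_rot: [-0.001, 0.653, 0.758, -0.0]
contact_force: [0.9, 1.1, -1.0]
grip_width: 0.0564
gripper_force: 44.6
clock: 4.33
eef_pos: [0.6329, -0.0877, 0.2119]
eef_rot: [-0.001, 0.652, 0.758, 0.0]
contact_force: [-0.7, 0.8, -1.9]
grip_width: 0.0563
gripper_force: 44.6
clock 4.33 rack tcp [ 0.0447 -0.0176] z 0.2119 F [-0.7  0.8 -1.9] w 0.0563 turn 0.22
slide [-0.002   0.0034  0.1176]
```

```bash
python3 -m handwheel '[{"slide":[-0.002,0.0034,0.035],"turn":0},{"slide":[-0.002,0.0034,0.07],"turn":0},{"slide":[-0.002,0.0034,0.095],"turn":0},{"slide":[-0.002,0.0034,0.108],"turn":0},{"slide":[-0.002,0.0034,0.11],"turn":0}]'
python3 -m handwheel '[{"slide":[0,0,0],"turn":0},{"slide":[0,0,0],"turn":0}]'
python3 go.py 0.048 -0.0195 0.0943
python3 - <<'E'
from workcell import optics
import cv2,numpy as np
C=[cv2.resize(optics.snapshot("top")[130:290,270:460],None,fx=2,fy=2,interpolation=2),cv2.resize(optics.snapshot("scene")[170:330,280:470],None,fx=2,fy=2,interpolation=2)]
cv2.imwrite("pics/b.png",cv2.convertScaleAbs(np.hstack(C),alpha=1.5))
E
```

```text
clock: 4.75
eef_pos: [0.6345, -0.0881, 0.0983]
eef_rot: [-0.003, 0.652, 0.759, -0.002]
contact_force: [-0.9, 0.2, -2.7]
grip_width: 0.0566
gripper_force: 44.6
clock: 4.92
eef_pos: [0.6382, -0.09, 0.1048]
eef_rot: [0.002, 0.652, 0.758, 0.001]
contact_force: [0.3, -0.8, -0.1]
grip_width: 0.0564
gripper_force: 44.6
clock 4.92 rack tcp [ 0.0497 -0.0206] z 0.1048 F [ 0.3 -0.8 -0.1] w 0.0564 turn 0.22
slide [ 0.0011 -0.0017  0.0105]
```

View pics/b.png

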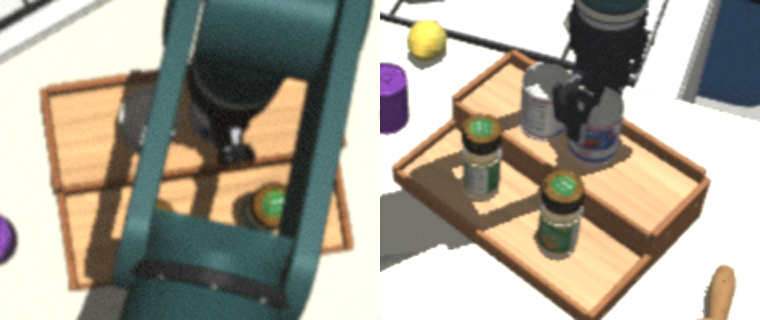

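The scene view shows the held tin at crop (597,125), over the upper step beside tin_home with a small gap, and about 10 mm above the step. I'll lower it slowly.

```bash
python3 -m handwheel '[{"slide":[0.0005,-0.001,0.004],"turn":0},{"slide":[0.0005,-0.001,0.007],"turn":0},{"slide":[0.0005,-0.001,0.008],"turn":0},{"slide":[0.0005,-0.001,0.0085],"turn":0},{"slide":[0.0005,-0.001,0.009],"turn":0}]'
python3 -m handwheel '[{"slide":[0,0,0.0005],"turn":0},{"slide":[0,0,0.001],"turn":0},{"slide":[0,0,0.001],"turn":0},{"slide":[0,0,0.001],"turn":0}]'
python3 go.py 0.048 -0.0195 0.0943
```

```text
clock: 5.43
eef_pos: [0.6358, -0.0902, 0.0942]
eef_rot: [0.0, 0.653, 0.758, 0.0]
contact_force: [-1.5, 0.7, 5.4]
grip_width: 0.0561
gripper_force: 44.9
clock: 5.77
eef_pos: [0.6358, -0.0902, 0.0942]
eef_rot: [0.0, 0.653, 0.758, 0.0]
contact_force: [-2.7, 0.2, 6.5]
grip_width: 0.0564
gripper_force: 45.4
clock 5.77 rack tcp [ 0.0472 -0.0205] z 0.0942 F [-2.7  0.2  6.5] w 0.0564 turn 0.16
slide [ 0.001   0.0008 -0.0001]
```

```bash
python3 -m handwheel '[{"slide":[0,0,0],"turn":0},{"slide":[0,0,0],"turn":0},{"slide":[0,0,0],"turn":0},{"slide":[0,0,0],"turn":0}]' 1 40
python3 -m handwheel '[{"slide":[0,0,-0.02],"turn":0},{"slide":[0,0,-0.05],"turn":0},{"slide":[0,0,-0.08],"turn":0},{"slide":[0,0,-0.11],"turn":0},{"slide":[-0.02,-0.03,-0.12],"turn":0}]'
python3 go.py -0.205 -0.1957 0.03
```

```text
clock: 6.1
eef_pos: [0.6358, -0.0901, 0.0918]
eef_rot: [-0.0, 0.653, 0.758, -0.0]
contact_force: [0.1, 0.4, 0.1]
grip_width: 0.0855
gripper_force: 0.0
clock: 6.52
eef_pos: [0.6137, -0.1116, 0.2173]
eef_rot: [0.004, 0.65, 0.76, 0.004]
contact_force: [-0.7, -1.3, 0.3]
grip_width: 0.0853
gripper_force: 0.0
clock 6.52 rack tcp [ 0.0223 -0.0384] z 0.2173 F [-0.7 -1.3  0.3] w 0.0853 turn 0.5
slide [-0.1551 -0.2306  0.185 ]
```

Next, above tin_b at (-0.205, -0.196).

```bash
python3 -m handwheel '[{"slide":[-0.022,-0.033,0],"turn":0},{"slide":[-0.044,-0.066,0],"turn":0},{"slide":[-0.066,-0.099,0],"turn":0},{"slide":[-0.088,-0.132,0],"turn":0},{"slide":[-0.11,-0.165,0],"turn":0}]'
python3 -m handwheel '[{"slide":[-0.022,-0.033,0],"turn":0},{"slide":[-0.044,-0.062,0],"turn":0},{"slide":[-0.044,-0.062,0.02],"turn":0},{"slide":[-0.044,-0.062,0.02],"turn":0},{"slide":[-0.044,-0.062,0.02],"turn":0}]'
python3 go.py -0.205 -0.1957 0.03
python3 - <<'E'
from workcell import optics
import cv2,numpy as np
C=[cv2.resize(optics.snapshot("top")[140:280,280:460],None,fx=2.2,fy=2.2,interpolation=2),cv2.resize(optics.snapshot("scene")[180:320,285:465],None,fx=2.2,fy=2.2,interpolation=2)]
cv2.imwrite("pics/c.png",cv2.convertScaleAbs(np.hstack(C),alpha=1.5))
E
```

```text
clock: 6.93
eef_pos: [0.4608, -0.2485, 0.2121]
eef_rot: [0.0, 0.652, 0.758, 0.0]
contact_force: [-0.8, -0.6, -0.3]
grip_width: 0.0853
gripper_force: 0.0
clock: 7.35
eef_pos: [0.4068, -0.2999, 0.191]
eef_rot: [-0.002, 0.653, 0.757, 0.0]
contact_force: [-0.3, 0.1, 0.1]
grip_width: 0.0857
gripper_force: 0.0
clock 7.35 rack tcp [-0.2099 -0.1946] z 0.191 F [-0.3  0.1  0.1] w 0.0857 turn 0.12
slide [-0.0016  0.0051  0.161 ]
```

View pics/c.png

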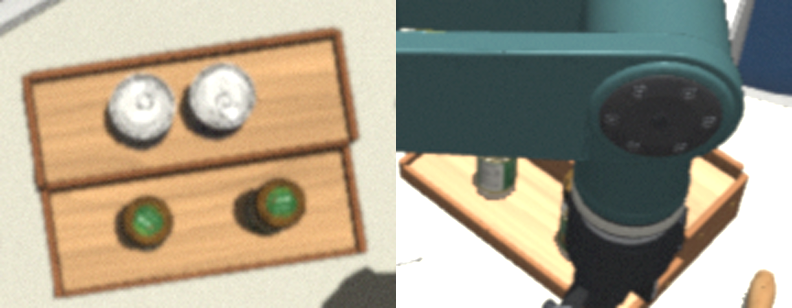

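Home tin is at crop (143,108) and the placed tin at (223,97), upright with a small gap. I'll quantify that while grasping tin_b.

```bash
cat > blobs.py <<'E'
import sys
from h import *
V=np.array([.5861,-.0768,.1461])
a=cv2.resize(cv2.imread(sys.argv[1])[:308,:396],None,fx=1/1,fy=1); hsv=cv2.cvtColor(a,cv2.COLOR_BGR2HSV)
m=((hsv[...,1]<45)&(hsv[...,2]>110)).astype(np.uint8); m[:60,:110]=0
m=cv2.morphologyEx(m,cv2.MORPH_CLOSE,np.ones((9,9))); m=cv2.morphologyEx(m,cv2.MORPH_OPEN,np.ones((9,9)))
for c in cv2.findContours(m,0,2)[0]:
    if 1500<cv2.contourArea(c)<6000:
        (x,y),r=cv2.minEnclosingCircle(c); M=cv2.moments(c); g=np.array([M["m10"],M["m01"]])/M["m00"]
        for q in((x,y),g):
            u=(np.array(q)+.5)/2.2-.5+[280,140]; print(u.round(1),round(r,1),(R(-V[2])@(back("top",u,.132)-V[:2])).round(4))
E
python3 blobs.py pics/c.png
python3 -m handwheel '[{"slide":[-0.001,0.003,0.04],"turn":0},{"slide":[-0.001,0.003,0.08],"turn":0},{"slide":[-0.001,0.003,0.12],"turn":0},{"slide":[-0.001,0.003,0.15],"turn":0},{"slide":[-0.001,0.003,0.16],"turn":0}]'
python3 -m handwheel '[{"slide":[0,0,0],"turn":0},{"slide":[0,0,0],"turn":0},{"slide":[0,0,0],"turn":0},{"slide":[0,0,0],"turn":0},{"slide":[0,0,0],"turn":0}]' 0.45 40
python3 -m handwheel '[{"slide":[0,0,0],"turn":0},{"slide":[0,0,0],"turn":0}]'
python3 go.py -0.205 -0.1957 0.03;python3 go.py -0.205 -0.1957 0.03
```

```text
[344.2 188.4] 33.3 [0.0479 0.0469]
[344.1 188.4] 33.3 [0.048 0.047]
[380.5 183.7] 33.4 [ 0.0464 -0.0224]
[380.5 183.6] 33.4 [ 0.0468 -0.0224]
clock: 7.87
eef_pos: [0.4089, -0.2975, 0.0274]
eef_rot: [-0.005, 0.652, 0.759, 0.0]
contact_force: [-2.0, -0.1, -0.9]
grip_width: 0.0853
gripper_force: 0.0
clock: 8.28
eef_pos: [0.4124, -0.3023, 0.0352]
eef_rot: [0.003, 0.652, 0.758, 0.0]
contact_force: [1.0, -0.1, 3.8]
grip_width: 0.0568
gripper_force: 43.3
clock: 8.45
eef_pos: [0.4124, -0.3023, 0.0351]
eef_rot: [0.003, 0.653, 0.758, 0.0]
contact_force: [0.7, 0.3, 7.0]
grip_width: 0.0564
gripper_force: 43.5
clock 8.45 rack tcp [-0.2047 -0.1978] z 0.0351 F [0.7 0.3 7. ] w 0.0564 turn 0.16
slide [ 0.0021 -0.0004  0.0051]
clock 8.45 rack tcp [-0.2047 -0.1978] z 0.0351 F [0.7 0.3 7. ] w 0.0564 turn 0.16
slide [ 0.0021 -0.0004  0.0051]
```

```bash
python3 -m handwheel '[{"slide":[0,0,-0.03],"turn":0},{"slide":[0,0,-0.07],"turn":0},{"slide":[0,0,-0.11],"turn":0},{"slide":[0,0,-0.15],"turn":0},{"slide":[0,0.01,-0.18],"turn":0}]'
python3 -m handwheel '[{"slide":[0.015,0.035,0],"turn":0},{"slide":[0.03,0.07,0],"turn":0},{"slide":[0.045,0.105,0],"turn":0},{"slide":[0.06,0.14,0],"turn":0},{"slide":[0.075,0.175,0],"turn":0}]'
python3 -m handwheel '[{"slide":[0.015,0.035,0],"turn":0},{"slide":[0.031,0.066,0],"turn":0},{"slide":[0.031,0.066,0],"turn":0},{"slide":[0.031,0.066,0],"turn":0},{"slide":[0.031,0.066,0],"turn":0}]'
python3 go.py 0.0475 -0.092 0.0951
```

```text
clock: 8.87
eef_pos: [0.4198, -0.3001, 0.2165]
eef_rot: [0.002, 0.653, 0.757, -0.0]
contact_force: [0.8, -0.3, -0.9]
grip_width: 0.0565
gripper_force: 43.3
clock: 9.28
eef_pos: [0.5834, -0.1982, 0.2123]
eef_rot: [-0.0, 0.653, 0.758, -0.0]
contact_force: [-0.1, 0.5, -0.5]
grip_width: 0.0563
gripper_force: 43.3
clock: 9.7
eef_pos: [0.6426, -0.159, 0.2117]
eef_rot: [-0.001, 0.653, 0.758, -0.001]
contact_force: [-0.1, -0.1, -1.4]
grip_width: 0.0562
gripper_force: 43.6
clock 9.7 rack tcp [ 0.0439 -0.0896] z 0.2117 F [-0.1 -0.1 -1.4] w 0.0562 turn 0.16
slide [-0.0025  0.0038  0.1166]
```

```bash
python3 -m handwheel '[{"slide":[-0.002,0.0034,0.035],"turn":0},{"slide":[-0.002,0.0034,0.07],"turn":0},{"slide":[-0.002,0.0034,0.095],"turn":0},{"slide":[-0.002,0.0034,0.108],"turn":0},{"slide":[-0.002,0.0034,0.112],"turn":0}]'
python3 -m handwheel '[{"slide":[0,0,0],"turn":0},{"slide":[0,0,0.002],"turn":0},{"slide":[0,0,0.004],"turn":0},{"slide":[0,0,0.005],"turn":0},{"slide":[0,0,0.005],"turn":0}]'
python3 go.py 0.0475 -0.092 0.0951
```

```text
clock: 10.12
eef_pos: [0.6439, -0.1609, 0.0969]
eef_rot: [-0.003, 0.653, 0.757, -0.001]
contact_force: [-0.1, 0.2, -1.8]
grip_width: 0.0561
gripper_force: 43.6
clock: 10.53
eef_pos: [0.6474, -0.1605, 0.0967]
eef_rot: [0.001, 0.653, 0.758, 0.0]
contact_force: [0.2, 0.6, -1.0]
grip_width: 0.0569
gripper_force: 43.6
clock 10.53 rack tcp [ 0.0485 -0.0917] z 0.0967 F [ 0.2  0.6 -1. ] w 0.0569 turn 0.16
slide [-0.0003 -0.001   0.0016]
```

```bash
python3 -m handwheel '[{"slide":[0,-0.0005,0.001],"turn":0},{"slide":[0,-0.0005,0.0015],"turn":0},{"slide":[0,-0.0005,0.002],"turn":0},{"slide":[0,-0.0005,0.0025],"turn":0},{"slide":[0,-0.0005,0.0025],"turn":0}]'
python3 go.py 0.0475 -0.092 0.0951
```

```text
clock: 10.95
eef_pos: [0.6468, -0.1604, 0.0951]
eef_rot: [0.001, 0.652, 0.758, 0.0]
contact_force: [-2.5, 1.3, 7.1]
grip_width: 0.0565
gripper_force: 44.1
clock 10.95 rack tcp [ 0.0478 -0.0915] z 0.0951 F [-2.5  1.3  7.1] w 0.0565 turn 0.17
slide [-0.0005 -0.0003  0.    ]
```

```bash
python3 -m handwheel '[{"slide":[0,0,0],"turn":0},{"slide":[0,0,0],"turn":0},{"slide":[0,0,0],"turn":0},{"slide":[0,0,0],"turn":0}]' 1 40
python3 -m handwheel '[{"slide":[0,0,-0.02],"turn":0},{"slide":[0,0,-0.05],"turn":0},{"slide":[0,0,-0.08],"turn":0},{"slide":[0,0,-0.11],"turn":0},{"slide":[0.02,-0.01,-0.12],"turn":0}]'
python3 -m handwheel '[{"slide":[0.036,-0.018,0],"turn":0},{"slide":[0.072,-0.036,0],"turn":0},{"slide":[0.108,-0.054,0],"turn":0},{"slide":[0.144,-0.072,0],"turn":0},{"slide":[0.18,-0.09,0],"turn":0}]'
python3 -m handwheel '[{"slide":[0.036,-0.017,0],"turn":0},{"slide":[0.072,-0.034,0],"turn":0},{"slide":[0.108,-0.051,0],"turn":0},{"slide":[0.144,-0.068,0],"turn":0},{"slide":[0.175,-0.083,0],"turn":0}]'
python3 -m handwheel '[{"slide":[0,0,0],"turn":0},{"slide":[0,0,0],"turn":0},{"slide":[0,0,0],"turn":0}]'
python3 go.py -0.1352 0.288 0.065
```

```text
clock: 11.28
eef_pos: [0.6461, -0.1603, 0.0923]
eef_rot: [-0.0, 0.653, 0.758, -0.0]
contact_force: [-0.0, -0.9, -0.7]
grip_width: 0.0853
gripper_force: 0.0
clock: 11.7
eef_pos: [0.6361, -0.1453, 0.2179]
eef_rot: [0.005, 0.654, 0.757, 0.001]
contact_force: [-0.1, 0.4, 0.8]
grip_width: 0.0852
gripper_force: 0.0
clock: 12.12
eef_pos: [0.5163, 0.0238, 0.2125]
eef_rot: [-0.0, 0.653, 0.758, 0.0]
contact_force: [1.1, 1.1, -0.9]
grip_width: 0.0856
gripper_force: 0.0
clock: 12.53
eef_pos: [0.408, 0.185, 0.2128]
eef_rot: [-0.0, 0.652, 0.758, 0.0]
contact_force: [-0.7, 1.0, -0.3]
grip_width: 0.0857
gripper_force: 0.0
clock: 12.78
eef_pos: [0.4099, 0.1831, 0.2128]
eef_rot: [0.0, 0.652, 0.758, -0.0]
contact_force: [0.4, -0.8, 0.0]
grip_width: 0.0852
gripper_force: 0.0
clock 12.78 rack tcp [-0.1365  0.2827] z 0.2128 F [ 0.4 -0.8  0. ] w 0.0852 turn 0.19
slide [0.0053 0.0012 0.1478]
```

```bash
python3 -m handwheel '[{"slide":[0.005,0.001,0.04],"turn":0},{"slide":[0.005,0.001,0.08],"turn":0},{"slide":[0.005,0.001,0.115],"turn":0},{"slide":[0.005,0.001,0.14],"turn":0},{"slide":[0.005,0.001,0.147],"turn":0}]'
python3 -m handwheel '[{"slide":[0,0,0],"turn":0},{"slide":[0,0,0],"turn":0},{"slide":[0,0,0],"turn":0},{"slide":[0,0,0],"turn":0},{"slide":[0,0,0],"turn":0}]' 0.35 30
python3 -m handwheel '[{"slide":[0,0,0],"turn":0},{"slide":[0,0,0],"turn":0},{"slide":[0,0,0],"turn":0}]'
python3 go.py -0.1352 0.288 0.065
python3 blobs.py pics/c.png >/dev/null; python3 - <<'E'
from workcell import optics
import cv2,numpy as np
T=optics.snapshot("top");S=optics.snapshot("scene")
C=[cv2.resize(T[140:280,280:460],None,fx=2.2,fy=2.2,interpolation=2),cv2.resize(S[180:320,285:465],None,fx=2.2,fy=2.2,interpolation=2)]
cv2.imwrite("pics/d.png",cv2.convertScaleAbs(np.hstack(C),alpha=1.5))
E
python3 blobs.py pics/d.png
```

```text
clock: 13.2
eef_pos: [0.4072, 0.1858, 0.0605]
eef_rot: [-0.003, 0.654, 0.757, -0.004]
contact_force: [-0.3, -1.0, -0.4]
grip_width: 0.0854
gripper_force: 0.0
clock: 13.62
eef_pos: [0.4117, 0.1888, 0.0685]
eef_rot: [0.001, 0.653, 0.758, 0.002]
contact_force: [-0.2, -0.1, 5.3]
grip_width: 0.0446
gripper_force: 30.3
clock: 13.87
eef_pos: [0.4116, 0.1889, 0.0685]
eef_rot: [0.002, 0.652, 0.758, 0.002]
contact_force: [-0.3, -0.8, 5.8]
grip_width: 0.0447
gripper_force: 30.3
clock 13.87 rack tcp [-0.1339  0.2883] z 0.0685 F [-0.3 -0.8  5.8] w 0.0447 turn 0.18
slide [-0.0003 -0.0013  0.0035]
[344.2 188.4] 33.3 [0.0479 0.0469]
[344.2 188.4] 33.3 [0.048  0.0469]
```

View pics/d.png

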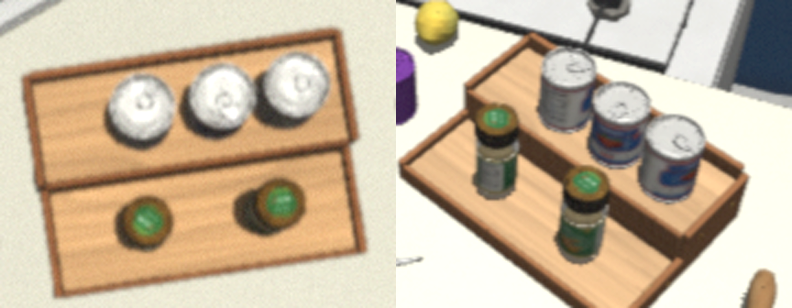

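All three tins are upright at crop (143,109), (222,98) and (296,86), and the rack jars are undisturbed. I'll measure the spacing precisely, along with the jar gap from the green caps.

```bash
cat > m2.py <<'E'
import sys
from h import *
V=np.array([.5861,-.0768,.1461])
a=cv2.imread(sys.argv[1])[:308,:396]; hsv=cv2.cvtColor(a,cv2.COLOR_BGR2HSV)
m=((hsv[...,1]<45)&(hsv[...,2]>110)).astype(np.uint8)
m=cv2.morphologyEx(m,cv2.MORPH_CLOSE,np.ones((7,7)))
k=np.where(cv2.circle(np.zeros((79,79),np.uint8),(39,39),33,1,-1)>0,1.,-1.).astype(np.float32); k[np.hypot(*(np.mgrid[:79,:79]-39))>37]=0
s=cv2.filter2D(m.astype(np.float32),-1,k)
for _ in range(3):
    _,v,_,(x,y)=cv2.minMaxLoc(s); yy,xx=np.mgrid[-4:5,-4:5]; w=s[y-4:y+5,x-4:x+5]; w=w-w.min(); c=np.array([x+(w*xx).sum()/w.sum(),y+(w*yy).sum()/w.sum()])
    u=(c+.5)/2.2-.5+[280,140]; print("tin",c.round(1),int(v),(R(-V[2])@(back("top",u,.132)-V[:2])).round(4))
    cv2.circle(s,(x,y),35,-9999,-1)
# caps: green centre
g=cv2.morphologyEx(((hsv[...,0]>45)&(hsv[...,0]<85)&(hsv[...,1]>80)).astype(np.uint8),cv2.MORPH_CLOSE,np.ones((7,7)))
n,l,st,ce=cv2.connectedComponentsWithStats(g)
for i in range(1,n):
    if st[i,4]>250:
        u=(ce[i]+.5)/2.2-.5+[280,140]; print("cap",ce[i].round(1),st[i,4],(R(-V[2])@(back("top",u,.125)-V[:2])).round(4))
E
python3 m2.py pics/d.png
```

```text
tin [141.8 107. ] 3265 [0.048  0.0468]
tin [296.1  84.4] 3251 [ 0.0474 -0.0873]
tin [222.2  96.3] 3244 [ 0.0468 -0.0229]
cap [281.2 202.1] 551 [-0.0505 -0.0593]
cap [147.5 220. ] 545 [-0.0486  0.0566]
```

```bash
python3 - <<'E'
from h import *
V=np.array([.5861,-.0768,.1461])
im=cv2.imread("pics/d.png")[:,396:]
# refine: fit projected top-rim circles (scene) to white mask by maximising brightness contrast
g=cv2.GaussianBlur(cv2.cvtColor(im,cv2.COLOR_BGR2GRAY),(5,5),0).astype(np.float32)
g=np.minimum(g,255); sat=cv2.cvtColor(im,cv2.COLOR_BGR2HSV)[...,1]
t=np.linspace(0,2*np.pi,180,endpoint=False)
def ring(w,r):
    X=np.c_[w[0]+r*np.cos(t),w[1]+r*np.sin(t),np.full(180,.132)]
    p=((proj("scene",X)-[285,180]+.5)*2.2-.5).astype(np.float32)
    return cv2.remap(g,p[:,0].reshape(1,-1),p[:,1].reshape(1,-1),1).mean()
for y in(.046,-.023,-.089):
    best=max((ring(R(V[2])@[x,yy]+V[:2],.0265)-ring(R(V[2])@[x,yy]+V[:2],.0315),x,yy) for x in np.arange(.04,.056,.0005) for yy in y+np.arange(-.008,.0081,.0005))
    print(np.round(best,4))
E
```

```text
[4.60886e+01 5.20000e-02 4.60000e-02]
[ 3.53832e+01  4.95000e-02 -2.15000e-02]
[34.7136  0.0505 -0.088 ]
```

Two-camera pitches are about 68.6 and 65.5 mm, so the gaps are roughly 1 cm, which is fine. Next: carry the jar to the gap midpoint (-0.050, -0.0015).

```bash
python3 -m handwheel '[{"slide":[0,0,-0.03],"turn":0},{"slide":[0,0,-0.07],"turn":0},{"slide":[0,0,-0.11],"turn":0},{"slide":[0,0,-0.15],"turn":0},{"slide":[-0.01,0.003,-0.165],"turn":0}]'
python3 -m handwheel '[{"slide":[-0.03,0.009,0],"turn":0},{"slide":[-0.065,0.019,0],"turn":0},{"slide":[-0.1,0.029,0],"turn":0},{"slide":[-0.135,0.039,0],"turn":0},{"slide":[-0.17,0.049,0],"turn":0}]'
python3 -m handwheel '[{"slide":[-0.03,0.009,0],"turn":0},{"slide":[-0.06,0.018,0],"turn":0},{"slide":[-0.09,0.026,0],"turn":0},{"slide":[-0.105,0.03,0],"turn":0},{"slide":[-0.109,0.031,0],"turn":0}]'
python3 -m handwheel '[{"slide":[0,0,0],"turn":0},{"slide":[0,0,0],"turn":0},{"slide":[0,0,0],"turn":0}]'
python3 go.py -0.050 -0.0012 0.0885
```

```text
clock: 14.38
eef_pos: [0.4162, 0.1807, 0.2384]
eef_rot: [0.003, 0.652, 0.759, 0.006]
contact_force: [0.9, 1.0, 0.4]
grip_width: 0.0446
gripper_force: 31.4
clock: 14.8
eef_pos: [0.4886, 0.0167, 0.2316]
eef_rot: [0.001, 0.652, 0.758, 0.001]
contact_force: [0.1, 0.9, -0.9]
grip_width: 0.0445
gripper_force: 31.4
clock: 15.22
eef_pos: [0.5355, -0.0873, 0.2305]
eef_rot: [0.0, 0.654, 0.757, -0.0]
contact_force: [0.2, 0.4, -1.3]
grip_width: 0.0443
gripper_force: 31.3
clock: 15.47
eef_pos: [0.5345, -0.0835, 0.2311]
eef_rot: [-0.0, 0.652, 0.758, 0.0]
contact_force: [1.2, -0.3, -0.3]
grip_width: 0.0442
gripper_force: 31.3
clock 15.47 rack tcp [-0.052   0.0009] z 0.2311 F [ 1.2 -0.3 -0.3] w 0.0442 turn 0.27
slide [-0.0022  0.002   0.1426]
```

```bash
python3 -m handwheel '[{"slide":[-0.002,0.001,0.035],"turn":0},{"slide":[-0.002,0.001,0.07],"turn":0},{"slide":[-0.002,0.001,0.105],"turn":0},{"slide":[-0.002,0.001,0.125],"turn":0},{"slide":[-0.002,0.001,0.132],"turn":0}]'
python3 -m handwheel '[{"slide":[0,0,0],"turn":0},{"slide":[0,0,0],"turn":0},{"slide":[0,0,0],"turn":0}]'
python3 go.py -0.050 -0.0012 0.0885
python3 - <<'E'
from workcell import optics
import cv2,numpy as np
T=optics.snapshot("top");S=optics.snapshot("scene")
C=[cv2.resize(T[140:280,280:460],None,fx=2.2,fy=2.2,interpolation=2),cv2.resize(S[180:320,285:465],None,fx=2.2,fy=2.2,interpolation=2)]
cv2.imwrite("pics/e.png",cv2.convertScaleAbs(np.hstack(C),alpha=1.5))
E
```

```text
clock: 15.88
eef_pos: [0.5329, -0.0845, 0.0943]
eef_rot: [-0.004, 0.652, 0.758, -0.002]
contact_force: [-0.5, -0.9, -0.7]
grip_width: 0.0442
gripper_force: 31.3
clock: 16.13
eef_pos: [0.5378, -0.0868, 0.1015]
eef_rot: [0.002, 0.652, 0.758, 0.001]
contact_force: [-0.2, 0.0, -1.2]
grip_width: 0.0444
gripper_force: 31.3
clock 16.13 rack tcp [-0.0493 -0.0029] z 0.1015 F [-0.2  0.  -1.2] w 0.0444 turn 0.21
slide [ 0.0017 -0.0008  0.013 ]
```

View pics/e.png

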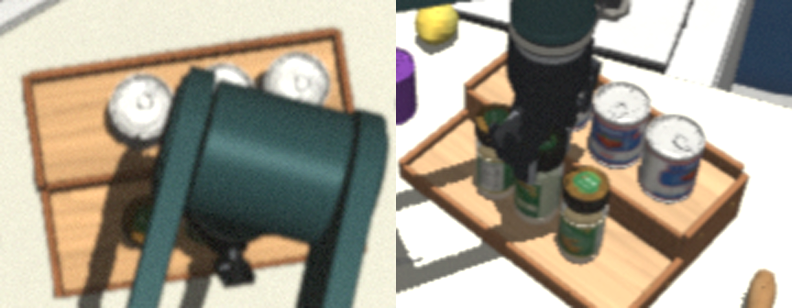

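The held jar (scene crop about 537,195) hangs between the two rack jars with clearance on both sides. I'll lower it with a +1 mm correction along the row.

```bash
python3 -m handwheel '[{"slide":[0.001,-0.0008,0.004],"turn":0},{"slide":[0.001,-0.0008,0.007],"turn":0},{"slide":[0.001,-0.0008,0.009],"turn":0},{"slide":[0.001,-0.0008,0.01],"turn":0},{"slide":[0.001,-0.0008,0.011],"turn":0}]'
python3 -m handwheel '[{"slide":[0,0,0.0005],"turn":0},{"slide":[0,0,0.001],"turn":0},{"slide":[0,0,0.0015],"turn":0},{"slide":[0,0,0.002],"turn":0},{"slide":[0,0,0.002],"turn":0}]'
python3 go.py -0.050 -0.0012 0.0885
```

```text
clock: 16.65
eef_pos: [0.5351, -0.0862, 0.0885]
eef_rot: [0.0, 0.653, 0.758, -0.0]
contact_force: [-2.8, 0.5, 7.5]
grip_width: 0.0441
gripper_force: 32.5
clock: 17.07
eef_pos: [0.5352, -0.0865, 0.0885]
eef_rot: [0.001, 0.653, 0.758, -0.0]
contact_force: [-4.2, 0.4, 11.3]
grip_width: 0.0444
gripper_force: 33.3
clock 17.07 rack tcp [-0.0517 -0.0022] z 0.0885 F [-4.2  0.4 11.3] w 0.0444 turn 0.15
slide [0.001  0.0017 0.    ]
```

```bash
python3 -m handwheel '[{"slide":[0.0005,0.001,-0.003],"turn":0},{"slide":[0.0005,0.001,-0.003],"turn":0},{"slide":[0.0005,0.001,-0.002],"turn":0},{"slide":[0.0005,0.001,-0.0015],"turn":0},{"slide":[0.0005,0.001,-0.0015],"turn":0}]'
python3 go.py -0.050 -0.0012 0.0885
python3 -m handwheel '[{"slide":[0,0,0],"turn":0},{"slide":[0,0,0],"turn":0},{"slide":[0,0,0],"turn":0},{"slide":[0,0,0],"turn":0}]' 1 30
python3 -m handwheel '[{"slide":[0,0,-0.02],"turn":0},{"slide":[0,0,-0.05],"turn":0},{"slide":[0,0,-0.08],"turn":0},{"slide":[0,0,-0.11],"turn":0},{"slide":[0,-0.01,-0.14],"turn":0}]'
python3 -m handwheel '[{"slide":[0.03,-0.025,0],"turn":0},{"slide":[0.06,-0.05,0],"turn":0},{"slide":[0.09,-0.075,0],"turn":0},{"slide":[0.12,-0.1,0],"turn":0},{"slide":[0.15,-0.125,0],"turn":0}]'
python3 -m handwheel '[{"slide":[0.035,0,0],"turn":0},{"slide":[0.07,0,0],"turn":0},{"slide":[0.105,0,0],"turn":0},{"slide":[0.14,0,0],"turn":0},{"slide":[0.15,0,0],"turn":0}]'
python3 -m handwheel '[{"slide":[0,0,0],"turn":0},{"slide":[0,0,0],"turn":0}]'
python3 - <<'E'
from workcell import optics
import cv2,numpy as np
T=optics.snapshot("top");S=optics.snapshot("scene")
C=[cv2.resize(T[140:280,280:460],None,fx=2.2,fy=2.2,interpolation=2),cv2.resize(S[180:320,285:465],None,fx=2.2,fy=2.2,interpolation=2)]
cv2.imwrite("pics/f.png",cv2.convertScaleAbs(np.hstack(C),alpha=1.5))
E
python3 m2.py pics/f.png
```

```text
clock: 17.48
eef_pos: [0.5367, -0.0856, 0.0886]
eef_rot: [0.001, 0.653, 0.758, 0.0]
contact_force: [-2.0, -0.0, 7.2]
grip_width: 0.0443
gripper_force: 31.9
clock 17.48 rack tcp [-0.0501 -0.0015] z 0.0886 F [-2.  -0.   7.2] w 0.0443 turn 0.16
slide [0.0003 0.0001 0.0001]
clock: 17.82
eef_pos: [0.5358, -0.0853, 0.0866]
eef_rot: [-0.001, 0.653, 0.758, -0.0]
contact_force: [-0.1, 0.8, 0.1]
grip_width: 0.0852
gripper_force: 0.0
clock: 18.23
eef_pos: [0.5268, -0.0866, 0.2279]
eef_rot: [-0.0, 0.652, 0.758, 0.0]
contact_force: [0.3, -0.5, 0.1]
grip_width: 0.0853
gripper_force: 0.0
clock: 18.65
eef_pos: [0.3788, 0.0438, 0.2269]
eef_rot: [-0.0, 0.653, 0.757, 0.0]
contact_force: [-0.0, 0.8, 0.8]
grip_width: 0.0855
gripper_force: 0.0
clock: 19.07
eef_pos: [0.3568, 0.1949, 0.2271]
eef_rot: [-0.001, 0.651, 0.759, 0.001]
contact_force: [-0.2, 0.1, 0.5]
grip_width: 0.0854
gripper_force: 0.0
clock: 19.23
eef_pos: [0.358, 0.1912, 0.227]
eef_rot: [0.0, 0.652, 0.758, -0.001]
contact_force: [-0.2, -0.1, 0.0]
grip_width: 0.0855
gripper_force: 0.0
tin [141.9 107.1] 3267 [0.048  0.0468]
tin [222.2  96.5] 3251 [ 0.0466 -0.0229]
tin [296.2  84.8] 3247 [ 0.0471 -0.0873]
cap [281.3 202. ] 562 [-0.0504 -0.0594]
cap [214.1 217.4] 705 [-0.0549 -0.0003]
cap [147.5 220.1] 548 [-0.0487  0.0565]
```

View pics/f.png

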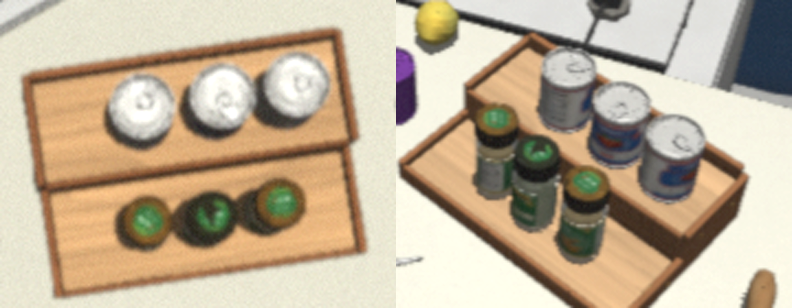

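The jar stands between its neighbours, and all the objects are upright. One last cross-check of the jar's alignment uses the scene camera.

```bash
python3 - <<'E'
from h import *
V=np.array([.5861,-.0768,.1461])
for sl,cam,o in((slice(396,None),"scene",(285,180)),(slice(0,396),"top",(280,140))):
    im=cv2.imread("pics/f.png")[:,sl]; hsv=cv2.cvtColor(im,cv2.COLOR_BGR2HSV)
    g=((hsv[...,0]>45)&(hsv[...,0]<85)&(hsv[...,1]>70)&(hsv[...,2]>50)).astype(np.uint8)
    if cam=="scene": g[205:]=0
    g=cv2.morphologyEx(g,cv2.MORPH_CLOSE,np.ones((7,7)))
    for c in cv2.findContours(g,0,2)[0]:
        if cv2.contourArea(c)>200:
            q,r=cv2.minEnclosingCircle(cv2.convexHull(c)); e=cv2.fitEllipse(cv2.convexHull(c))
            for p in (q,e[0]):
                u=(np.array(p)+.5)/2.2-.5+o
                print(cam,np.round(p,1),round(r,1),(R(-V[2])@(back(cam,u,.125)-V[:2])).round(4))
E
```

```text
scene [190.3 181.6] 12.8 [-0.0503 -0.0572]
scene [190.7 181.9] 12.8 [-0.0504 -0.0577]
scene [141.  150.5] 15.4 [-0.0529  0.0016]
scene [140.7 151.2] 15.4 [-0.0538  0.0012]
scene [100.3 118. ] 11.4 [-0.0485  0.0584]
scene [100.7 118. ] 11.4 [-0.0482  0.0581]
top [147.9 219.6] 13.9 [-0.0484  0.0562]
top [147.6 220.2] 13.9 [-0.0488  0.0565]
top [213.3 215.5] 17.9 [-0.0532  0.0001]
top [213.6 215.7] 17.9 [-0.0535 -0.0001]
top [281.3 202.3] 14.5 [-0.0507 -0.0594]
top [281.3 202.1] 14.5 [-0.0505 -0.0594]
```

Both cameras put the jar about 3–4 mm in front of its neighbours' line, and it is within about 1.5 mm of midway. There is plenty of time, so I'll regrasp it and shift it +3 mm in rack x.

```bash
python3 -m handwheel '[{"slide":[-0.035,0,0],"turn":0},{"slide":[-0.07,0,0],"turn":0},{"slide":[-0.105,0,0],"turn":0},{"slide":[-0.14,0,0],"turn":0},{"slide":[-0.15,0,0],"turn":0}]'
python3 -m handwheel '[{"slide":[-0.03,0.025,0],"turn":0},{"slide":[-0.06,0.05,0],"turn":0},{"slide":[-0.09,0.075,0],"turn":0},{"slide":[-0.12,0.1,0],"turn":0},{"slide":[-0.15,0.125,0],"turn":0}]'
python3 -m handwheel '[{"slide":[0,0.008,0],"turn":0},{"slide":[0,0.008,0],"turn":0},{"slide":[0,0.008,0],"turn":0},{"slide":[0,0.008,0],"turn":0}]'
python3 go.py -0.052 -0.0012 0.0885
python3 -m handwheel '[{"slide":[0,0,0.04],"turn":0},{"slide":[0,0,0.08],"turn":0},{"slide":[0,0,0.115],"turn":0},{"slide":[0,0,0.133],"turn":0},{"slide":[0,0,0.136],"turn":0}]'
python3 -m handwheel '[{"slide":[0,0,0],"turn":0},{"slide":[0,0,0],"turn":0},{"slide":[0,0,0],"turn":0},{"slide":[0,0,0],"turn":0},{"slide":[0,0,0],"turn":0}]' 0.35 30
python3 -m handwheel '[{"slide":[0,0,0],"turn":0},{"slide":[0,0,0],"turn":0},{"slide":[0,0,0],"turn":0}]'
python3 go.py -0.050 -0.0012 0.0885
```

```text
clock: 19.75
eef_pos: [0.3806, 0.0377, 0.2273]
eef_rot: [0.001, 0.655, 0.755, -0.001]
contact_force: [0.8, 1.1, 0.1]
grip_width: 0.0856
gripper_force: 0.0
clock: 20.17
eef_pos: [0.5268, -0.0905, 0.2272]
eef_rot: [0.0, 0.654, 0.757, -0.0]
contact_force: [0.9, 0.4, -0.1]
grip_width: 0.0855
gripper_force: 0.0
clock: 20.5
eef_pos: [0.5332, -0.0857, 0.2275]
eef_rot: [-0.0, 0.653, 0.758, -0.0]
contact_force: [0.0, -0.1, 0.7]
grip_width: 0.0855
gripper_force: 0.0
clock 20.5 rack tcp [-0.0537 -0.0011] z 0.2275 F [ 0.  -0.1  0.7] w 0.0855 turn 0.13
slide [-1.00e-04  1.70e-03  1.39e-01]
clock: 20.92
eef_pos: [0.5298, -0.0839, 0.0868]
eef_rot: [-0.004, 0.652, 0.758, -0.002]
contact_force: [-1.1, 0.7, -0.1]
grip_width: 0.0855
gripper_force: 0.0
clock: 21.33
eef_pos: [0.5357, -0.0861, 0.0944]
eef_rot: [0.002, 0.652, 0.758, 0.001]
contact_force: [-1.9, 0.0, 6.2]
grip_width: 0.0443
gripper_force: 30.1
clock: 21.58
eef_pos: [0.5357, -0.0861, 0.0944]
eef_rot: [0.002, 0.653, 0.758, 0.001]
contact_force: [-0.9, -0.4, 7.2]
grip_width: 0.0443
gripper_force: 30.2
clock 21.58 rack tcp [-0.0513 -0.0019] z 0.0944 F [-0.9 -0.4  7.2] w 0.0443 turn 0.16
slide [0.0007 0.0012 0.0059]
```

```bash
python3 -m handwheel '[{"slide":[0,0,-0.003],"turn":0},{"slide":[0,0,-0.005],"turn":0},{"slide":[-0.0005,0.003,-0.005],"turn":0},{"slide":[-0.0005,0.003,-0.005],"turn":0},{"slide":[-0.0005,0.003,-0.005],"turn":0}]'
python3 go.py -0.0485 -0.002 0.0944
python3 -m handwheel '[{"slide":[0,0,0.002],"turn":0},{"slide":[0,0,0.0035],"turn":0},{"slide":[0,0,0.0045],"turn":0},{"slide":[0,0,0.005],"turn":0},{"slide":[0,0,0.005],"turn":0}]'
python3 go.py -0.0485 -0.002 0.0944
```

```text
clock: 22.0
eef_pos: [0.5372, -0.0856, 0.0959]
eef_rot: [-0.0, 0.653, 0.758, -0.0]
contact_force: [-0.4, -1.0, -0.8]
grip_width: 0.0442
gripper_force: 30.7
clock 22.0 rack tcp [-0.0497 -0.0016] z 0.0959 F [-0.4 -1.  -0.8] w 0.0442 turn 0.17
slide [-0.0004  0.0012  0.0015]
clock: 22.42
eef_pos: [0.5375, -0.0861, 0.0944]
eef_rot: [0.001, 0.653, 0.758, 0.0]
contact_force: [-5.2, 1.0, 11.9]
grip_width: 0.0445
gripper_force: 32.1
clock 22.42 rack tcp [-0.0494 -0.0022] z 0.0944 F [-5.2  1.  11.9] w 0.0445 turn 0.17
slide [0.0002 0.0009 0.    ]
```

```bash
python3 -m handwheel '[{"slide":[0,0,-0.004],"turn":0},{"slide":[0,0.001,-0.0045],"turn":0},{"slide":[0,0.001,-0.0035],"turn":0},{"slide":[0,0.001,-0.0025],"turn":0},{"slide":[0,0.001,-0.002],"turn":0}]'
python3 go.py -0.0485 -0.002 0.0944
python3 -m handwheel '[{"slide":[0,0,0],"turn":0},{"slide":[0,0,0],"turn":0},{"slide":[0,0,0],"turn":0},{"slide":[0,0,0],"turn":0}]' 1 30
python3 -m handwheel '[{"slide":[0,0,-0.02],"turn":0},{"slide":[0,0,-0.05],"turn":0},{"slide":[0,0,-0.08],"turn":0},{"slide":[0,0,-0.11],"turn":0},{"slide":[0,-0.01,-0.14],"turn":0}]'
python3 -m handwheel '[{"slide":[0.03,-0.025,0],"turn":0},{"slide":[0.06,-0.05,0],"turn":0},{"slide":[0.09,-0.075,0],"turn":0},{"slide":[0.12,-0.1,0],"turn":0},{"slide":[0.15,-0.125,0],"turn":0}]'
python3 -m handwheel '[{"slide":[0.035,0,0],"turn":0},{"slide":[0.07,0,0],"turn":0},{"slide":[0.105,0,0],"turn":0},{"slide":[0.14,0,0],"turn":0},{"slide":[0.15,0,0],"turn":0}]'
python3 -m handwheel '[{"slide":[0,0,0],"turn":0},{"slide":[0,0,0],"turn":0}]'
python3 - <<'E'
from workcell import optics
import cv2,numpy as np
T=optics.snapshot("top");S=optics.snapshot("scene")
C=[cv2.resize(T[140:280,280:460],None,fx=2.2,fy=2.2,interpolation=2),cv2.resize(S[180:320,285:465],None,fx=2.2,fy=2.2,interpolation=2)]
cv2.imwrite("pics/g.png",cv2.convertScaleAbs(np.hstack(C),alpha=1.5))
E
python3 m2.py pics/g.png
```

```text
clock: 22.83
eef_pos: [0.5385, -0.0858, 0.0945]
eef_rot: [0.0, 0.653, 0.758, 0.0]
contact_force: [-4.1, 1.1, 8.9]
grip_width: 0.0443
gripper_force: 31.6
clock 22.83 rack tcp [-0.0484 -0.0019] z 0.0945 F [-4.1  1.1  8.9] w 0.0443 turn 0.17
slide [-0.0001 -0.0001  0.0001]
clock: 23.17
eef_pos: [0.5378, -0.0854, 0.0926]
eef_rot: [-0.001, 0.653, 0.758, -0.0]
contact_force: [0.7, 0.2, -0.5]
grip_width: 0.0856
gripper_force: 0.0
clock: 23.58
eef_pos: [0.5289, -0.0868, 0.2339]
eef_rot: [-0.0, 0.652, 0.758, 0.0]
contact_force: [0.4, 0.0, 0.6]
grip_width: 0.0859
gripper_force: 0.0
clock: 24.0
eef_pos: [0.3808, 0.0436, 0.2329]
eef_rot: [-0.0, 0.653, 0.757, 0.0]
contact_force: [0.6, 0.9, 0.2]
grip_width: 0.0851
gripper_force: 0.0
clock: 24.42
eef_pos: [0.3588, 0.1947, 0.2331]
eef_rot: [-0.001, 0.651, 0.759, 0.001]
contact_force: [-0.6, -0.1, 0.2]
grip_width: 0.0856
gripper_force: 0.0
clock: 24.58
eef_pos: [0.36, 0.191, 0.233]
eef_rot: [0.0, 0.652, 0.758, -0.001]
contact_force: [-0.0, 0.3, 0.5]
grip_width: 0.0854
gripper_force: 0.0
tin [141.8 107.1] 3250 [0.0479 0.0469]
tin [296.2  84.8] 3247 [ 0.0471 -0.0873]
tin [222.2  96.3] 3240 [ 0.0468 -0.0229]
cap [281.2 202. ] 563 [-0.0504 -0.0594]
cap [213.7 214.2] 735 [-0.0522 -0.0005]
cap [147.5 220. ] 544 [-0.0487  0.0565]
```

View pics/g.png

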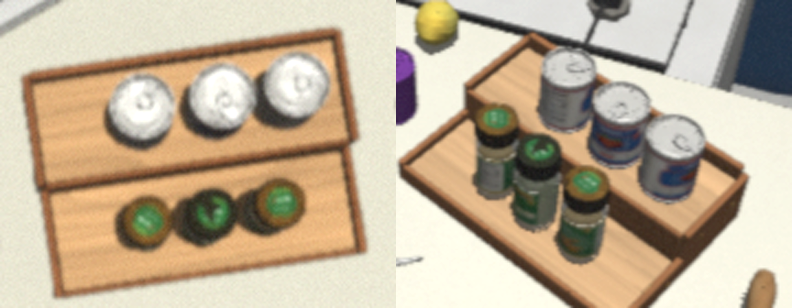

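The jar is now in line (within about 2 mm) and midway, the three tins stand in a row, and nothing already on the rack has moved. Handing in.

```bash
python3 -c "
from workcell import ticket
print(ticket.hand_in())"
```

```text
the job is handed in; nothing more can be done
None
```

I put both tins and the spice jar away on the rack and handed the job in at about 25 s; the tin gaps are about 1 cm, the jar is midway and within about 3 mm of the jar line, and the tin and jars already there did not move.

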